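# Set the large snap trap on the hatchery bench

### The job

Set the larger of the two rodent snap traps: take it by the T-handle, draw its sprung bow up and over to the catch end until the catch hooks it, and let go so that it stays set. Do not let the bow snap back at any moment, and leave the smaller trap where it is.

Things in the scene. Friction and masses are not known exactly. Their poses are not given: they have to be found in the camera images.
- trap: Larger snap trap, black plastic, screwed down. Base 210 x 95 x 12 mm, from x -98 to +113 mm. Origin on the bench below the bow's axle (along y, 50 mm up); +x to the fixed toothed jaw, -x to the catch. White catch at x -82 to -66 mm, 89 mm high, 16 mm wide: its sloped nose yields as the bow is drawn down past it, then springs over the bow. Bumping nose or pedal (x -55 to -19 mm) fires a set trap.
- trap_bow (a joint): Turn of the large trap's steel bow, rad. 0: sprung, on the jaw, rising 50 deg towards the trap's +x; grows as it is drawn up and over to the catch: 0.70 upright, 2.27 level at the catch side, stop at 2.37 (may be pressed lightly). Once past 2.15 the catch is over it; let go, it settles near 2.09, held. The spring pulls back with 2 N at the handle at 0, 4 N at the end; the nose adds about 2 N.
- trap_grip (a point): Centre of the T-handle at the bow's end, 135 mm from the axle; at joint value q in the trap's frame x = 135 cos(0.873+q), z = 50 + 135 sin(0.873+q) mm, y = 0. White round bar, 14 mm thick, 40 mm long along the trap's y, 7 mm stem at its middle. Pinched by its flat ends it turns, and slips by up to 20 mm, between the fingers, which open clear of the catch. When set it is past the base's end.
- small_trap: Smaller snap trap of the same shape, 0.6 times as large (base 126 x 57 mm, 92 mm high), loose on the bench, a bystander. Origin on the bench below its axle, +x towards its fixed jaw.
Mind the look-alikes: they are no part of the job. Leave any purple, red or turquoise look-alike of the trap alone.

How it is judged (in metres and radians):
At the end, for the whole second after the job is handed in: The large trap's bow is at rest, held by the catch (joint value above 1.98 rad), and nothing holds it but the catch (value of joint trap_bow above 1.98 rad and velocity of joint trap_bow between -0.2 and 0.2 rad/s); the robot touches nothing.
It fails at once if the large trap's bow snaps back (it flies towards the jaw faster than 4 rad/s, between joint values 0.3 and 1.9 rad) (velocity of joint trap_bow below -4 rad/s and value of joint trap_bow between 0.3 and 1.9 rad).
It fails at once if the small trap is moved more than 25 mm from its place (distance of small_trap from where it was at the start of the episode above 0.025 m).
It also fails if it takes over 43 s, if anything falls off the work surface, if the arm or the gripper's body presses on something with over 40 N, if the wrist force passes 120 N, or if a joint passes its speed limit or range.

### The arm

A 6-joint arm with a two-finger parallel gripper is mounted at the origin on the work surface. World frame = base frame: x ahead of the robot, y to its left, z up, the work surface at z = 0. Lengths are in m, angles in degrees, forces in N, time in s.
With the tool pointing down it reaches from about 0.3 to 1 m from the base axis. Payload 5.1 kg.
Tool frame: the origin (TCP) lies at the very end of the fingers, on their centre line; the grasp point (between the pads) lies 19 mm behind it; z points along the fingers, y is the line along which they close (so a half turn about z gives the same grasp; the last joint's range is limited). The gripper opens to 95 mm and grips with 3 to 60 N. Pads are 20 mm wide; open, the fingers measure 119 mm over their backs; the gripper's body (75 mm by 180 mm) begins 59 mm behind the grasp point.
Start: joints at [59.496, 7.093, 94.555, -0, 78.352, -4.733], TCP at [0.283, 0.585, 0.215] pointing down, gripper open.
Joint ranges: [-149.61, 149.61], [-58.7, 133.49], [1.44, 155.28], [-77.14, 257.14], [18.33, 153.61], [-166.67, 166.67]. Speed limits (degrees/s): [147.25, 147.25, 180, 180, 180, 180].

### API

Orientations are given as [roll, pitch, yaw] about the fixed x, y, z axes, in that order (R = Rz(yaw) Ry(pitch) Rx(roll)).
In Python, from bench import bot gives the robot as it stands.
- The arm moves only by the tool play_rows, never from a script. Its argument "rows" is a list of rows, each a list of 3 entries, a list of its own where there are three numbers: the opening, from -1 (shut) to 1 (fully open), then the shift along the tool's x, y, z in m, then the turn about the tool's z in rad. In form: [[fingers, [x, y, z], spin], ...]. A call has 1 to 20 rows; each row shifts and turns the commanded pose from where the row before left it, along the tool's axes as they then stand; what a row does not reach is not made up. A row lasts 1/10 s, in which the tool goes at most 50 mm and 8.59 degrees, less where a joint would pass 70% of its speed; a pose out of reach is approached as far as the arm can. A call is refused whole if a number of a shift passes 0.05 or a number of a turn 0.15, either way. A call with a gripper value outside its range is refused whole. The fingers move at their own pace and stop on an object; "newtons" is the grip in N (left out, the last holds). Time passes only in rows, so rows that do not move let the fingers close. It gives the time, the measured TCP pose, the force, the opening and the grip force at its end, in the units of the state.
- bot.sense(): the state, without advancing time (a new reading comes with each control period).
- bot.snapshot(name): name is "scene" or "side" or "wrist"; returns a dict with "img" (400x640x3 uint8, red, green, blue), "intrinsics" (3x3 intrinsics, pixels), "R" (3x3) and "t" (3): a world point X has camera coordinates R X + t. Camera axes: x right, y down, z forward; pixel columns grow to the right and rows downward; lengths in m; the calibration is good to about 2 mm. A picture is of the moment at which its call begins. There is no depth.
- bot.hand_in(): hands the job in; it is judged then, once.
The state is a dict: "time_s": time; "joint_positions": joint angles; "dq": joint speeds; "tau": joint torques, N m; "position": TCP position; "tcp_rot": TCP orientation; "force": force on the tool from outside, world axes, zero at the start; "torque": the same for the moment, N m; "gripper_width": opening from 0.0 (shut) to 1.0 (fully open); "grasp_force": force on a finger pad.
Only numpy, scipy, OpenCV 4.12 (cv2) and the standard library are available. Lean on these libraries where they do the work, as an engineer would, in place of code of your own. Each camera call takes 0.05 s, during which the arm holds its last target. There are 200 camera calls.

## Working session

There is one attempt and no reset: what is moved stays moved. The work goes in short steps, Python scripts to look and compute and a tool call to move; the robot and the scene stay as the last step left them, time stands still between calls to the robot, and variables do not carry over. Pictures are saved under pics/ and viewed, at most 10 in all, crops included, and the job is handed in when it is done.

Besides the shell and the picture viewer there is one more tool, called in YAML: its name, and indented under it one key for each argument. play_rows: Moves the arm, as the interface text tells. Its arguments: {"type":"object","properties":{"rows":{"type":"array","items":{"type":"array"}},"newtons":{"type":"number"}},"required":["rows"]}

```bash
mkdir -p pics
python3 - <<'E'
from bench import bot
import cv2,numpy as np
s=bot.sense();print({k:np.round(v,3) if not isinstance(v,str) else v for k,v in s.items()})
for n in("scene","side"):
    d=bot.snapshot(n);cv2.imwrite(f"pics/{n}0.png",d["img"][:,:,::-1]);np.savez(f"{n}0.npz",**d)
    print(n,d["intrinsics"],d["R"],d["t"], -d["R"].T@d["t"])
E
```

```text
{'time_s': np.float64(0.0), 'joint_positions': array([ 5.9494e+01,  7.1330e+00,  9.4632e+01,  1.0000e-03,  7.8350e+01,
       -4.7320e+00]), 'dq': array([-0.115, -0.151,  0.034,  0.067,  0.149,  0.009]), 'tau': array([ 1.0000e-03, -4.1759e+01, -3.5994e+01,  7.7000e-02,  4.9000e-02,
       -0.0000e+00]), 'position': array([0.282, 0.585, 0.213]), 'tcp_rot': array([-1.79885e+02, -1.00000e-02,  1.54226e+02]), 'force': array([ 0.158, -0.043, -0.164]), 'torque': array([ 0.015,  0.033, -0.02 ]), 'grasp_force': np.float64(0.0), 'gripper_width': np.float64(0.997)}
scene [[375.09337415   0.         322.55477346]
 [  0.         375.09337415 200.24765998]
 [  0.           0.           1.        ]] [[-0.26990697  0.96286023 -0.00709893]
 [ 0.74044355  0.20283527 -0.64078171]
 [-0.61554332 -0.17820781 -0.7676903 ]] [ 0.06041281 -0.31424455  1.47036349] [1.15405861 0.26760104 0.9278505 ]
side [[439.93368225   0.         318.15990569]
 [  0.         439.93368225 203.28890758]
 [  0.           0.           1.        ]] [[ 0.72338162 -0.69024487 -0.01676475]
 [-0.36903785 -0.36600467 -0.85431355]
 [ 0.58354957  0.62418154 -0.51948754]] [-0.32258488  0.31354711  0.77218487] [-0.10154543 -0.58988639  0.6635999 ]
```

View pics/scene0.png

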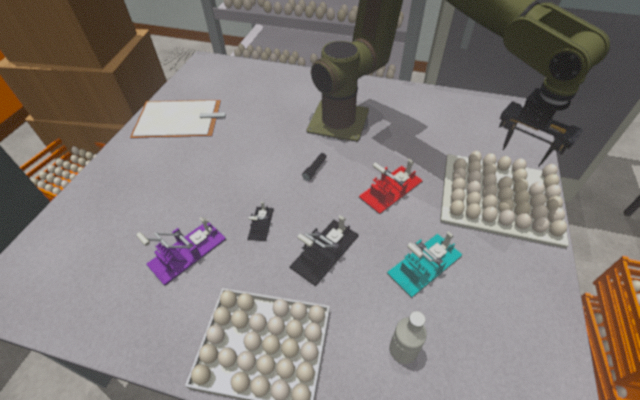

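View pics/side0.png

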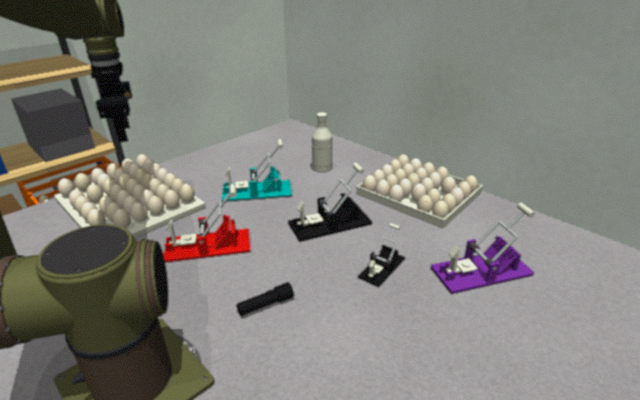

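Scene view: the black candidates are the trap at (325,250) [side (330,215)] and the one at (261,222) [side (382,265)]. The first is larger and black, so it should be the target. Purple, red and turquoise are look-alikes. I'll confirm with one enlarged crop and measure.

```bash
cat > h.py <<'E'
import numpy as np,cv2
def ray(d,u,v):
    r=d["R"].T@np.linalg.solve(d["intrinsics"],[u,v,1.]);return -d["R"].T@d["t"],r/np.linalg.norm(r)
def plane(d,u,v,z):
    c,r=ray(d,u,v);return c+r*(z-c[2])/r[2]
def tri(d1,p1,d2,p2):
    c,r=ray(d1,*p1);e,s=ray(d2,*p2)
    k=np.linalg.lstsq(np.c_[r,-s],e-c,rcond=None)[0]
    a,b=c+k[0]*r,e+k[1]*s;return (a+b)/2,np.linalg.norm(a-b)
def proj(d,X):
    p=d["intrinsics"]@(d["R"]@np.asarray(X)+d["t"]);return p[:2]/p[2]
E
python3 - <<'E'
from h import *
A=dict(np.load("scene0.npz"));B=dict(np.load("side0.npz"))
for d,(x0,y0,x1,y1) in((A,(285,210,365,290)),(B,(280,155,380,245))):
    g=d["img"][y0:y1,x0:x1].max(2);m=(g<70).astype(np.uint8)
    c=max(cv2.findContours(m,0,2)[0],key=cv2.contourArea)
    r=cv2.minAreaRect(c);p=cv2.boxPoints(r)+[x0,y0]
    print(np.round(p,1).tolist());print(np.round([plane(d,*q,.012) for q in p],3).tolist())
ca=cv2.resize(A["img"][200:290,240:370],(780,540),interpolation=2)
cb=cv2.resize(B["img"][155:245,280:410],(780,540),interpolation=2)
cv2.imwrite("pics/c1.png",cv2.resize(np.vstack([ca,cb]),None,fx=.55,fy=.55)[:,:,::-1])
E
```

```text
[[288.2, 264.6], [332.1, 213.4], [357.6, 235.3], [313.7, 286.5]]
[[0.67, 0.026, 0.012], [0.463, 0.098, 0.012], [0.522, 0.191, 0.012], [0.715, 0.113, 0.012]]
[[284.8, 206.5], [362.7, 187.7], [371.4, 223.6], [293.5, 242.5]]
[[0.552, 0.247, 0.012], [0.788, 0.163, 0.012], [0.658, 0.019, 0.012], [0.457, 0.101, 0.012]]
```

View pics/c1.png

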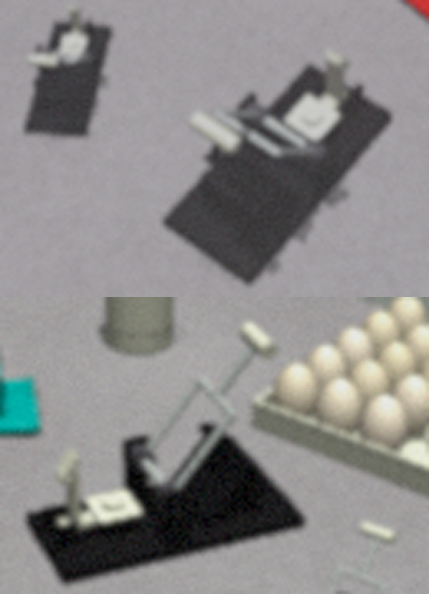

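The enlarged crop shows the big black trap (top: scene about (325,250); bottom: side about (330,215)). Its white T-handle is at scene (305,240) and side (358,167). The catch is at scene (342,221), the far/base end. The small black trap beside it is clearly smaller, so this is the target.

Run:
```python
from h import *
A=dict(np.load("scene0.npz"));B=dict(np.load("side0.npz"))
P=[plane(A,*q,.012) for q in((290,267.3),(315.8,285.5),(358.5,234.8),(333.9,219.7))]
Q=[plane(B,*q,.012) for q in((288.5,221.1),(299.7,240.8),(371.8,222.6))]
print(np.round(P,3).tolist(),np.round(Q,3).tolist())
H=tri(A,(305.2,240),B,(357.9,167.4));print("H",H)
Cc=tri(A,(240+335/3.3,200+62/3.3),B,(280+67/3.3,155+(465-297)/3.3));print("catch",Cc)
P=np.array(P)
for (a,b) in((2,1),(3,0)):
    v=P[b]-P[a];print(np.hypot(*v[:2]),np.degrees(np.arctan2(v[1],v[0])))
# fit: centre of base and yaw from the handle + corners
yaw=np.arctan2(*((P[1]+P[0]-P[2]-P[3])[1::-1]));u=np.array([np.cos(yaw),np.sin(yaw)])
o=P.mean(0)[:2]-u*.0075
print("yaw",np.degrees(yaw),"origin",o,"handle pred",o+u*.135*np.cos(.873), "z",.05+.135*np.sin(.873))
```

```text
[[0.676, 0.033, 0.012], [0.71, 0.118, 0.012], [0.52, 0.193, 0.012], [0.485, 0.109, 0.012]] [[0.511, 0.183, 0.012], [0.473, 0.095, 0.012], [0.663, 0.021, 0.012]]
H (array([0.66732295, 0.08053317, 0.1524897 ]), np.float64(0.0006429671650377724))
catch (array([0.52024465, 0.14073775, 0.0737153 ]), np.float64(0.002220279575600656))
0.2051753479793641 -21.572287567700624
0.20599199949871605 -21.61029627847952
yaw -21.59132966912308 origin [0.5908653  0.11611074] handle pred [0.67152047 0.08419121] z 0.15344509652886246
```

play_rows:
  rows:
    - [1,[0,0,-0.02],-0.073]
    - [1,[-0.03,-0.018,0],0]
    - [1,[-0.03,-0.018,0],0]
    - [1,[-0.03,-0.018,0],0]
    - [1,[-0.03,-0.018,0],0]
    - [1,[-0.03,-0.018,0],0]
    - [1,[-0.03,-0.018,0],0]
    - [1,[-0.03,-0.018,0],0]
    - [1,[-0.03,-0.018,0],0]
    - [1,[-0.03,-0.018,0],0]
    - [1,[-0.03,-0.018,0],0]
    - [1,[-0.03,-0.018,0],0]
    - [1,[-0.03,-0.018,0],0]
    - [1,[-0.03,-0.018,0],0]
    - [1,[-0.03,-0.018,0],0]
    - [1,[-0.03,-0.018,0],0]
    - [1,[-0.03,-0.018,0],0]
    - [1,[-0.03,-0.018,0],0]
    - [1,[-0.03,-0.018,0],0]
    - [1,[0,0,0],0]
  newtons: 40

```text
time_s: 2.1
position: [0.6669, 0.082, 0.2335]
tcp_rot: [-179.9, -0.0, 158.2]
force: [-0.3, -0.2, -0.8]
gripper_width: 0.999
grasp_force: 0.0
```

Run:
```python
from bench import bot
from h import *
s=bot.sense();print(s["time_s"],s["position"],s["tcp_rot"])
d=bot.snapshot("wrist");np.savez("w1.npz",**d)
H=np.array([.668,.0815,.1525]);print("pred",proj(d,H),"cam",-d["R"].T@d["t"])
cv2.imwrite("pics/w1.png",d["img"][:,:,::-1])
```

```text
2.1 [0.66692918 0.08195005 0.23351953] [-1.79921671e+02 -2.39681156e-02  1.58177483e+02]
pred [320.62938039 210.64527086] cam [0.60150814 0.10886753 0.40419165]
```

View pics/w1.png

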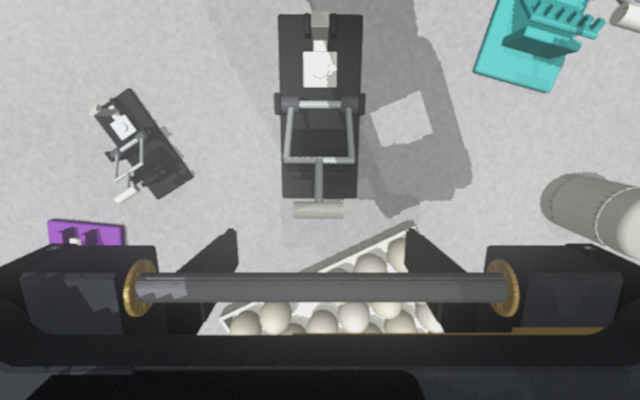

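The wrist view shows the handle at (318,210), where predicted, with the trap axis vertical in the image, so the yaw is right. The small trap is at (140,145), well clear. I'll descend and pinch.

play_rows:
  rows:
    - [1,[-0.001,0,0.02],0]
    - [1,[0,0,0.02],0]
    - [1,[0,0,0.02],0]
    - [1,[0,0,0.02],0]
    - [1,[0,0,0.02],0]
    - [1,[0,0,0],0]
    - [-1,[0,0,0],0]
    - [-1,[0,0,0],0]
    - [-1,[0,0,0],0]
    - [-1,[0,0,0],0]
    - [-1,[0,0,0],0]
    - [-1,[0,0,0],0]
    - [-1,[0,0,0],0]
    - [-1,[0,0,0],0]
  newtons: 40

```text
time_s: 3.55
position: [0.6652, 0.0807, 0.1346]
tcp_rot: [-179.5, -0.0, 158.4]
force: [-5.9, -11.8, 2.7]
gripper_width: 0.415
grasp_force: 40.0
```

Run:
```python
from bench import bot
from h import *
for n in("side","wrist"):
    d=bot.snapshot(n)
    if n=="side": a=cv2.resize(d["img"][100:250,260:460],(800,600))
    else: b=d["img"]
cv2.imwrite("pics/g1.png",np.vstack([cv2.resize(a,(640,480))[:,:,::-1][:350],b[150:350,:,::-1]]))
# arc from TCP start: offsets in tool axes (x = towards catch, z down)
q=np.linspace(0,2.36,41);x=-135*np.cos(.873+q);z=-135*np.sin(.873+q)
print(np.round(np.c_[q[1:],np.diff(x),np.diff(z)],1).tolist())
```

```text
[[0.1, 6.3, -4.9], [0.1, 6.5, -4.6], [0.2, 6.8, -4.2], [0.2, 7.0, -3.8], [0.3, 7.2, -3.3], [0.4, 7.4, -2.9], [0.4, 7.6, -2.5], [0.5, 7.7, -2.0], [0.5, 7.8, -1.6], [0.6, 7.9, -1.1], [0.6, 7.9, -0.6], [0.7, 8.0, -0.2], [0.8, 8.0, 0.3], [0.8, 7.9, 0.8], [0.9, 7.9, 1.3], [0.9, 7.8, 1.7], [1.0, 7.7, 2.2], [1.1, 7.5, 2.6], [1.1, 7.4, 3.1], [1.2, 7.2, 3.5], [1.2, 6.9, 3.9], [1.3, 6.7, 4.3], [1.4, 6.4, 4.7], [1.4, 6.1, 5.1], [1.5, 5.8, 5.4], [1.5, 5.5, 5.7], [1.6, 5.2, 6.1], [1.7, 4.8, 6.4], [1.7, 4.4, 6.6], [1.8, 4.0, 6.9], [1.8, 3.6, 7.1], [1.9, 3.2, 7.3], [1.9, 2.7, 7.5], [2.0, 2.3, 7.6], [2.1, 1.8, 7.7], [2.1, 1.4, 7.8], [2.2, 0.9, 7.9], [2.2, 0.4, 8.0], [2.3, -0.0, 8.0], [2.4, -0.5, 7.9]]
```

View pics/g1.png

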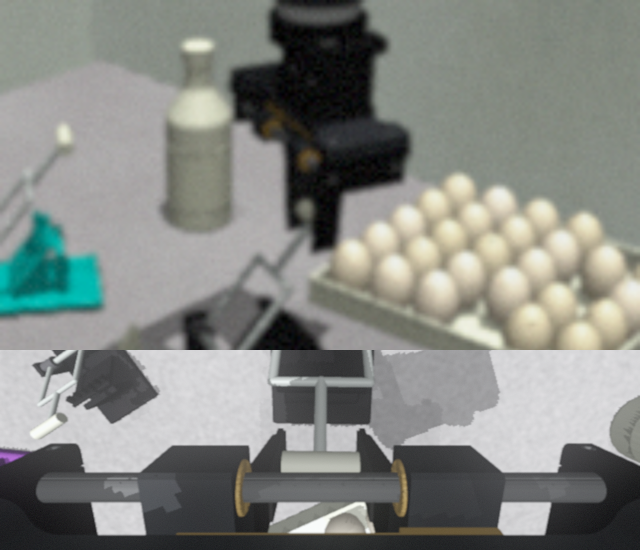

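The handle is held at 40 mm opening, with the bar centred between the pads in the side and wrist views. A side load of 13 N shows a 2 mm offset. I'll relieve that and draw the first half of the arc.

play_rows:
  rows:
    - [-1,[0.006,-0.002,-0.005],0]
    - [-1,[0.0065,0,-0.0046],0]
    - [-1,[0.0068,0,-0.0042],0]
    - [-1,[0.007,0,-0.0038],0]
    - [-1,[0.0072,0,-0.0033],0]
    - [-1,[0.0074,0,-0.0029],0]
    - [-1,[0.0076,0,-0.0025],0]
    - [-1,[0.0077,0,-0.002],0]
    - [-1,[0.0078,0,-0.0016],0]
    - [-1,[0.0079,0,-0.0011],0]
    - [-1,[0.0079,0,-0.0006],0]
    - [-1,[0.008,0,-0.0002],0]
    - [-1,[0.008,0,0.0003],0]
    - [-1,[0.0079,0,0.0008],0]
    - [-1,[0.0079,0,0.0013],0]
    - [-1,[0.0078,0,0.0017],0]
    - [-1,[0.0077,0,0.0022],0]
    - [-1,[0.0075,0,0.0026],0]
    - [-1,[0.0074,0,0.0031],0]
    - [-1,[0,0,0],0]

```text
time_s: 5.65
position: [0.5344, 0.1337, 0.1569]
tcp_rot: [-179.9, 0.2, 158.4]
force: [-2.9, -7.0, 8.5]
gripper_width: 0.406
grasp_force: 40.0
```

Run:
```python
from bench import bot
from h import *
s=bot.sense();p=s["position"];u=np.array([.930,-.368]);r=(p[:2]-[.588,.1135])@u;z=p[2]+.019-.05
print(r,z,"radius",np.hypot(r,z),"q",np.arctan2(z,r)-.873,s["force"],s["tcp_rot"],s["gripper_width"])
d=bot.snapshot("side");w=bot.snapshot("wrist")["img"]
a=cv2.resize(d["img"][80:260,220:420],(640,576))
cv2.imwrite("pics/g2.png",np.vstack([a[:350,:,::-1],w[150:400,:,::-1]]))
```

```text
-0.057272388371789155 0.125858692664916 radius 0.13827702986805449 q 1.1248444600600995 [-2.86890388 -6.97167763  8.5499785 ] [-179.85395276    0.24736673  158.4306058 ] 0.4057598379976049
```

View pics/g2.png

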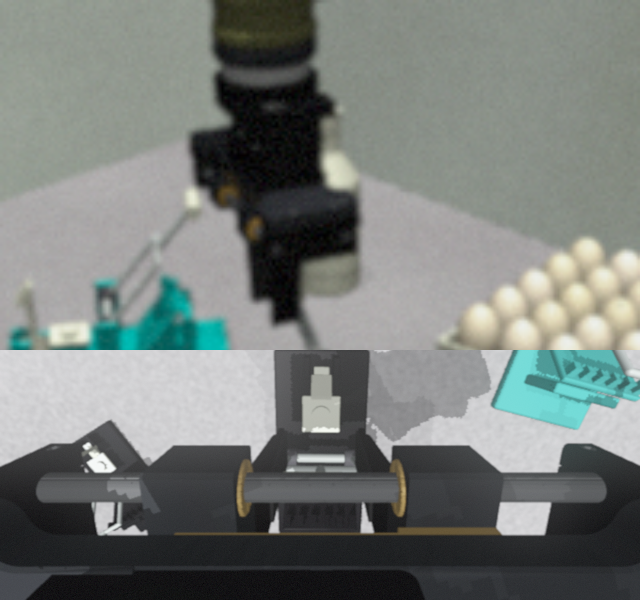

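The grip is still firm (38.6 mm opening), and the stem leads into the fingers. Before the second half I'll check the clearance to neighbours, especially red.

Run:
```python
from h import *
A=dict(np.load("scene0.npz"));B=dict(np.load("side0.npz"))
u=np.array([.930,-.368]);v=np.array([.368,.930]);o=np.array([.588,.1135])
for n,lo,hi in(("red",(0,120,60),(8,255,255)),("turq",(80,100,60),(100,255,255))):
  for d in(A,B):
    m=cv2.inRange(cv2.cvtColor(d["img"],cv2.COLOR_RGB2HSV),lo,hi)
    c=max(cv2.findContours(m,0,2)[0],key=cv2.contourArea)
    P=np.array([plane(d,*q[0],.012)[:2] for q in cv2.approxPolyDP(c,3,True)])-o
    print(n,np.round(np.c_[P@u,P@v],2).tolist())
for n,a,b in(("red handle",(377,167),(224,204)),("turq handle",(412,243),(280,143)),):
    X,e=tri(A,a,B,b);print(n,X,e,(X[:2]-o)@u,(X[:2]-o)@v)
```

```text
red [[-0.4, 0.09], [-0.42, 0.06], [-0.35, 0.06], [-0.33, 0.04], [-0.35, -0.02], [-0.32, -0.01], [-0.31, -0.04], [-0.3, -0.02], [-0.28, -0.02], [-0.27, 0.04], [-0.26, 0.03], [-0.25, 0.05], [-0.23, 0.03], [-0.26, 0.0], [-0.24, -0.0], [-0.27, -0.02], [-0.22, -0.03], [-0.2, 0.05], [-0.31, 0.07], [-0.32, 0.05], [-0.32, 0.08]]
red [[-0.21, 0.03], [-0.24, 0.04], [-0.23, 0.1], [-0.25, 0.14], [-0.29, 0.06], [-0.33, 0.07], [-0.35, 0.03], [-0.4, 0.05], [-0.41, 0.09], [-0.42, 0.01], [-0.41, -0.01], [-0.23, -0.05]]
turq [[-0.21, 0.32], [-0.22, 0.28], [-0.22, 0.29], [-0.2, 0.28], [-0.14, 0.28], [-0.12, 0.2], [-0.04, 0.18], [-0.01, 0.27], [-0.12, 0.29], [-0.13, 0.29], [-0.14, 0.3]]
turq [[-0.02, 0.24], [-0.05, 0.27], [-0.03, 0.33], [-0.05, 0.37], [-0.1, 0.28], [-0.13, 0.3], [-0.15, 0.26], [-0.18, 0.27], [-0.2, 0.23], [-0.22, 0.21], [-0.05, 0.17]]
red handle [0.34213732 0.20561862 0.12789787] 0.004640954023656869 -0.26255194567653134 -0.004807155181514295
turq handle [0.6144069  0.33359707 0.16134595] 0.004953992826053908 -0.05643730710301936 0.21440800861965703
```

Clearances are adequate: the red handle is about 60 mm beyond the gripper body's end position, and turquoise is over 100 mm to the side. Second half of the arc.

play_rows:
  rows:
    - [-1,[0.0072,-0.001,0.0035],0]
    - [-1,[0.0069,0,0.0039],0]
    - [-1,[0.0067,0,0.0043],0]
    - [-1,[0.0064,0,0.0047],0]
    - [-1,[0.0061,0,0.0051],0]
    - [-1,[0.0058,0,0.0054],0]
    - [-1,[0.0055,0,0.0057],0]
    - [-1,[0.0052,0,0.0061],0]
    - [-1,[0.0048,0,0.0064],0]
    - [-1,[0.0044,0,0.0066],0]
    - [-1,[0.004,0,0.0069],0]
    - [-1,[0.0036,0,0.0071],0]
    - [-1,[0.0032,0,0.0073],0]
    - [-1,[0.0027,0,0.0075],0]
    - [-1,[0.0023,0,0.0076],0]
    - [-1,[0.0018,0,0.0077],0]
    - [-1,[0,0,0],0]

```text
time_s: 7.45
position: [0.461, 0.1634, 0.0591]
tcp_rot: [180.0, -0.2, 158.4]
force: [-6.8, 1.4, 7.8]
gripper_width: 0.416
grasp_force: 40.0
```

Run:
```python
from bench import bot
from h import *
s=bot.sense();p=s["position"];u=np.array([.930,-.368]);r=(p[:2]-[.588,.1135])@u;z=p[2]+.019-.05
print(r,z,"radius",np.hypot(r,z),"q",np.arctan2(z,r)%6.28-.873,s["force"])
w=bot.snapshot("wrist")["img"];d=bot.snapshot("side")
a=cv2.resize(d["img"][130:270,200:400],(640,448))
cv2.imwrite("pics/g3.png",np.vstack([a[:350,:,::-1],w[150:400,:,::-1]]))
```

```text
-0.1364785055207104 0.02809204484586078 radius 0.13933967652032364 q 2.0655929227576753 [-6.75086922  1.40812537  7.84464236]
```

View pics/g3.png

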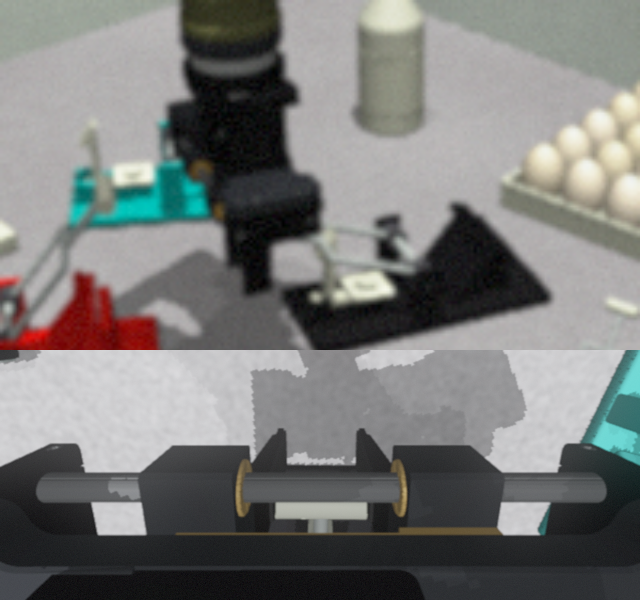

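The bow now spans the base to the catch nose at (325,245), and the handle is still between the fingers (wrist (320,508)). I'll press past the nose in steps.

play_rows:
  rows:
    - [-1,[0.001,0,0.007],0]
    - [-1,[0.0005,0,0.007],0]
    - [-1,[0,0,0.007],0]
    - [-1,[0,0,0.007],0]
    - [-1,[0,0,0.003],0]
    - [-1,[0,0,0],0]

```text
time_s: 8.15
position: [0.4573, 0.1647, 0.0269]
tcp_rot: [-180.0, -0.5, 158.4]
force: [-12.1, 6.8, 7.5]
gripper_width: 0.414
grasp_force: 40.0
```

Run:
```python
from bench import bot
from h import *
w=bot.snapshot("wrist")["img"];d=bot.snapshot("side")
a=cv2.resize(d["img"][180:260,250:380],(800,492))
cv2.imwrite("pics/g4.png",np.vstack([a[:400,:,::-1],cv2.resize(w[220:360,:,::-1],(800,175))]))
print(bot.sense()["position"])
```

```text
[0.45736078 0.16467217 0.02721012]
```

View pics/g4.png

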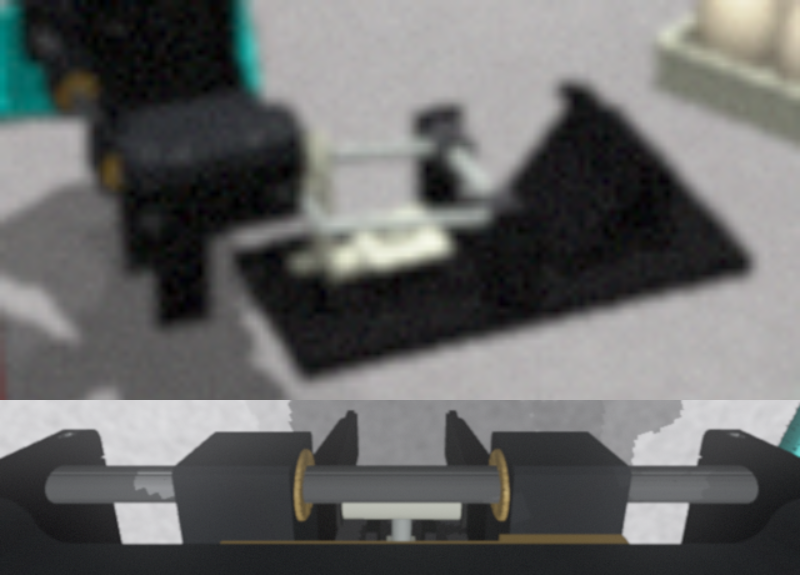

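The bar seems to have slid up within the fingers (it looks larger in the wrist view), so I'll measure its actual height from its known 40 mm length.

```bash
cat > m.py <<'E'
from bench import bot
from h import *
d=bot.snapshot("wrist");K=d["intrinsics"];s=bot.sense();p=s["position"]
g=d["img"].astype(int);m=(g.min(2)>150).astype(np.uint8);m[:,:262]=0;m[:,385:]=0;m[:285]=0;m[345:]=0
c=max(cv2.findContours(m,0,2)[0],key=cv2.contourArea);x,y,w,h=cv2.boundingRect(c)
C=-d["R"].T@d["t"];dep=K[0,0]*.040/w
X=d["R"].T@(np.array([(x+w/2-K[0,2])/K[0,0],(y+h/2-K[1,2])/K[1,1],1])*dep-d["t"])
u=np.array([.930,-.368]);r=(X[:2]-[.588,.1135])@u
print("box",x,y,w,h,"f",K[0,0],"bar",X.round(4),"r",r,"TCP",p.round(4),"slip up",X[2]-p[2]-.019,"q from z",2.2686-np.arcsin((X[2]-.05)/.135))
# alternative: intersect the row's ray with the bow's circle in the trap plane
c0,rr=ray(d,x+w/2,y+h/2);a=np.array([(c0[:2]-[.588,.1135])@u,c0[2]-.05]);b=np.array([rr[:2]@u,rr[2]])
t=np.roots([b@b,2*a@b,a@a-.135**2]);print([(np.round(a+k*b,4)) for k in t])
E
python3 m.py
```

```text
box 274 303 94 29 f 319.6211498027299 bar [0.4678 0.161  0.0784] r -0.12926919835913084 TCP [0.4574 0.1647 0.0272] slip up 0.032116015730773356 q from z 2.0569315462786855
[array([-0.0209, -0.1334]), array([-0.1313,  0.0314])]
```

The bar has lagged, about 30 mm up and 8 mm inward in the fingers, and the bow is near 2.05. I'll raise the grip to 60 N and press straight down, keeping the fingertips off the bench.

play_rows:
  rows:
    - [-1,[0,0,0],0]
    - [-1,[0,0,0],0]
    - [-1,[0,0,0.003],0]
    - [-1,[0,0,0.003],0]
    - [-1,[0,0,0.003],0]
    - [-1,[0,0,0.003],0]
  newtons: 60

```text
time_s: 8.9
position: [0.4574, 0.1647, 0.0153]
tcp_rot: [-180.0, -0.5, 158.4]
force: [-12.6, 7.1, 7.7]
gripper_width: 0.413
grasp_force: 60.0
```

```bash
python3 m.py
```

```text
box 274 303 95 29 f 319.6211498027299 bar [0.4671 0.1616 0.0677] r -0.13008735500909227 TCP [0.4574 0.1646 0.0148] slip up 0.03385920457929459 q from z 2.1370559764310295
[array([-0.0299, -0.1316]), array([-0.1331,  0.0223])]
```

play_rows:
  rows:
    - [-1,[0,0,0.003],0]
    - [-1,[0,0,0.003],0]
    - [-1,[0,0,0.003],0]
    - [-1,[0,0,0.001],0]
    - [-1,[0,0,0],0]
  newtons: 60

```text
time_s: 9.45
position: [0.458, 0.1645, 0.0053]
tcp_rot: [-180.0, -0.4, 158.4]
force: [-11.8, 7.0, 7.4]
gripper_width: 0.415
grasp_force: 60.0
```

```bash
python3 m.py
python3 - <<'E'
from bench import bot
from h import *
d=bot.snapshot("side")
u=np.array([.930,-.368]);v=np.array([.368,.930]);o=np.array([.588,.1135])
for q in(2.05,2.15,2.25,2.35):
  print(q,[proj(d,[*(o+u*r*np.cos(.873+q)+v*y),.05+r*np.sin(.873+q)]).round(1).tolist() for y in(-.036,.036) for r in (0,.08)])
cv2.imwrite("pics/g5.png",cv2.resize(d["img"][185:245,270:370],(800,480),interpolation=2)[:,:,::-1])
E
```

```text
box 273 303 96 29 f 319.6211498027299 bar [0.4668 0.1615 0.059 ] r -0.13037413841848924 TCP [0.458  0.1645 0.0054] slip up 0.03460739982937497 q from z 2.2017003042985164
[array([-0.037 , -0.1298]), array([-0.1342,  0.0147])]
2.05 [[332.6, 214.7], [303.9, 215.7], [321.9, 201.5], [294.3, 202.0]]
2.15 [[332.6, 214.7], [303.5, 218.4], [321.9, 201.5], [294.0, 204.7]]
2.25 [[332.6, 214.7], [303.4, 221.1], [321.9, 201.5], [293.9, 207.3]]
2.35 [[332.6, 214.7], [303.6, 223.7], [321.9, 201.5], [294.1, 209.8]]
```

View pics/g5.png

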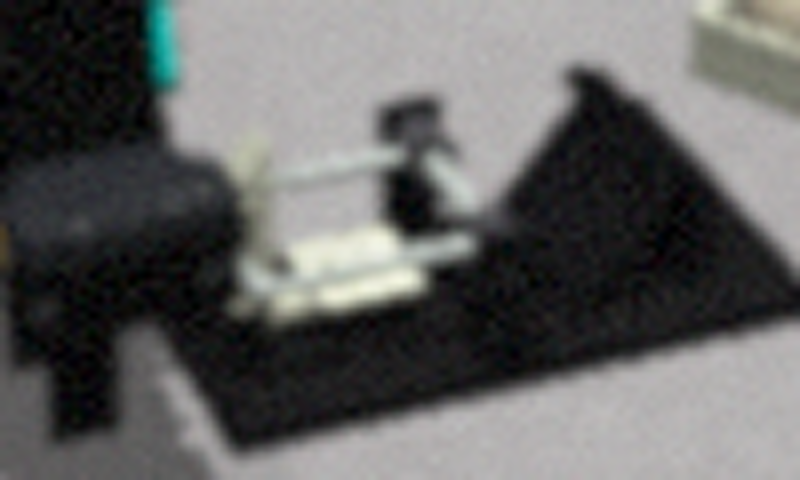

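The arm slope in the crop (right end (470,247) to left (260,285)) gives q≈2.21, past 2.15, with the catch over the bow. I'll ease up slowly while still gripping to test the hook by force.

play_rows:
  rows:
    - [-1,[0,0,-0.003],0]
    - [-1,[0,0,-0.003],0]
    - [-1,[0,0,-0.003],0]
    - [-1,[0,0,-0.003],0]
    - [-1,[0,0,-0.003],0]
    - [-1,[0,0,0],0]
  newtons: 60

```text
time_s: 10.15
position: [0.4593, 0.164, 0.0206]
tcp_rot: [180.0, -0.2, 158.4]
force: [-3.9, 4.5, 1.1]
gripper_width: 0.413
grasp_force: 60.0
```

```bash
python3 m.py
```

```text
box 273 303 96 29 f 319.6211498027299 bar [0.4679 0.161  0.0743] r -0.12913808831935225 TCP [0.4593 0.164  0.0205] slip up 0.03485850248001664 q from z 2.087384420011769
[array([-0.0226, -0.1331]), array([-0.132 ,  0.0285])]
```

The vertical load fell from 7.4 to 1.1 N, so the catch is taking it. I'll confirm with a few millimetres more.

play_rows:
  rows:
    - [-1,[0,0,-0.002],0]
    - [-1,[0,0,-0.002],0]
    - [-1,[0,0,0],0]
  newtons: 60

```text
time_s: 10.5
position: [0.4603, 0.1636, 0.0249]
tcp_rot: [180.0, -0.1, 158.4]
force: [-3.0, 4.1, 0.3]
gripper_width: 0.415
grasp_force: 60.0
```

```bash
python3 m.py
```

```text
box 273 303 96 29 f 319.6211498027299 bar [0.4688 0.1606 0.0786] r -0.12819807023699703 TCP [0.4603 0.1636 0.0248] slip up 0.034803736572145 q from z 2.0548354669114426
[array([-0.0177, -0.1338]), array([-0.131 ,  0.0327])]
```

play_rows:
  rows:
    - [-1,[0,0,-0.002],0]
    - [-1,[0,0,-0.002],0]
    - [-1,[0,0,0],0]
  newtons: 60

```text
time_s: 10.85
position: [0.4609, 0.1633, 0.0277]
tcp_rot: [179.9, 0.1, 158.4]
force: [4.6, 4.3, -8.4]
gripper_width: 0.413
grasp_force: 60.0
```

```bash
python3 m.py
```

```text
box 273 303 96 29 f 319.6211498027299 bar [0.4692 0.1603 0.0814] r -0.12770642547403702 TCP [0.4608 0.1633 0.0276] slip up 0.03475949369053845 q from z 2.034067624192397
[array([-0.0145, -0.1342]), array([-0.1303,  0.0352])]
```

Force is now −8.4 N (pulled down): the catch holds the bow. I'll unload it, open, and lift straight away.

play_rows:
  rows:
    - [-1,[0,0,0.003],0]
    - [-1,[0,0,0],0]
    - [1,[0,0,0],0]
    - [1,[0,0,0],0]
    - [1,[0,0,0],0]
    - [1,[0,0,0],0]
    - [1,[0,0,0],0]
    - [1,[0,0,0],0]
    - [1,[0,0,0],0]
    - [1,[0,0,-0.01],0]
    - [1,[0,0,-0.02],0]
    - [1,[0,0,-0.03],0]
    - [1,[0,0,-0.03],0]
    - [1,[0,0,-0.03],0]
    - [1,[0,0,-0.03],0]
    - [1,[0,0,-0.03],0]
    - [1,[0,0,0],0]
    - [1,[0,0,0],0]

```text
time_s: 12.7
position: [0.461, 0.1633, 0.2067]
tcp_rot: [179.9, 0.1, 158.4]
force: [0.3, 0.7, 0.1]
gripper_width: 0.998
grasp_force: 0.0
```

Run:
```python
from bench import bot
from h import *
d=bot.snapshot("side")
cv2.imwrite("pics/g6.png",cv2.resize(d["img"][120:280,220:420],(750,600))[:,:,::-1])
```

```text
(no output)
```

View pics/g6.png

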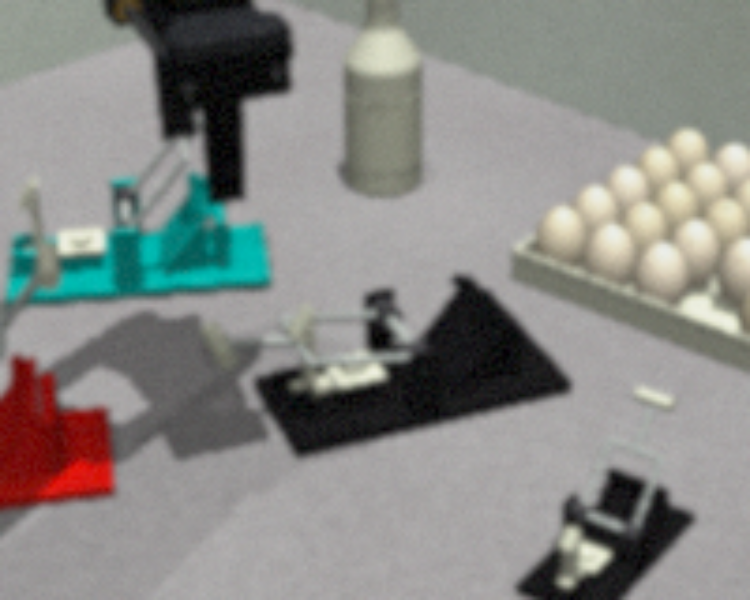

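The bow lies under the catch at (300,335), with its handle past the base end at (215,340). The gripper is clear above, and the small trap is untouched at (610,540).

```bash
python3 -c "
from bench import bot
print(bot.hand_in())"
```

```text
the job is handed in; nothing more can be done
None
```

The larger black trap is set: after release the last picture shows its bow held under the catch, with the gripper clear and the small trap in its place; the job is handed in, with no verdict returned.

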